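# Row of sample tubes into the heating block, in order

## Task

Move the four sample tubes from the white bench rack into the aluminium heating block so that the row keeps its order: the first place is the one next to the wire carrying handle (black grip) on the rack, and the one next to the upright lifting rod (black knob) on the block. Take them one at a time from the first place to the fourth, so that they cannot be mixed up, and let each stand upright on the bottom of its own well before you fetch the next. Do not tip a tube over, and leave the glass bottle and the timer where they are.

Things in the scene. Friction and masses are not known exactly. Their poses are not given: they have to be found in the camera images.
- tube_flat: Capped translucent conical sample tube, 115 mm tall, upright, 50 g. Body 29 mm across, lowest 18 mm a cone to a 10 mm wide tip. Blue screw cap 33 mm across, 14 mm high (grasp here, from above), plain flat top. Origin: centre of the tip's underside, z up. Starts in any of the rack's four places.
- tube_vent: Capped translucent conical sample tube, 124 mm tall with the boss; the cap itself ends at 115 mm, upright, 50 g. Body 29 mm across, lowest 18 mm a cone to a 10 mm wide tip. Blue screw cap 33 mm across, 14 mm high (grasp here, from above), with a 13 mm wide, 9 mm high vent boss in the middle of its top. Origin: centre of the tip's underside, z up. Starts in any of the rack's four places.
- tube_septum: Capped translucent conical sample tube, 115 mm tall, upright, 50 g. Body 29 mm across, lowest 18 mm a cone to a 10 mm wide tip. Blue screw cap 33 mm across, 14 mm high (grasp here, from above), with a round grey septum disc in its top. Origin: centre of the tip's underside, z up. Starts in any of the rack's four places.
- tube_short: Capped translucent conical sample tube, the short one, 92 mm tall, upright, 50 g. Body 29 mm across, lowest 18 mm a cone to a 10 mm wide tip. Blue screw cap 33 mm across, 14 mm high (grasp here, from above), plain flat top. Origin: centre of the tip's underside, z up. Starts in any of the rack's four places.
- bench_rack: White open-frame rack, 62 x 208 mm, 56 high, fixed. Origin: centre of underside; y along the row, z up. Places first to fourth at y = +75, +25, -25, -75 mm: 33 mm holes in the top plate; tips stand on the base, 8 mm up. Wire carrying handle with a black grip at the first end (y = +104 to +127 mm, 50 wide in x, top at 86 mm). Caps are 17 mm apart, so grasp across the row (along x).
- heating_block: Bare aluminium block, 62 x 210 mm, 60 high, fixed, empty at first. Origin: centre of underside; y along the row, z up. Wells first to fourth at y = +75, +25, -25, -75 mm: 33 mm wide, open above, floor 8 mm over the bench (52 deep). Thin upright lifting rod with a 12 mm black knob at the first end (y = +98.5 mm, top 96 mm over the bench).
- glass_bottle: small open wide-neck glass bottle, 53 mm across, 86 mm high, standing loose on the bench; origin at the centre of its underside, z up. Not to be moved.
- timer: flat bench timer, 64 x 72 x 19 mm, lying loose on the bench; origin at the centre of its underside, z up. Not to be moved.
There are look-alikes about, which are no part of the job. What is shaped like the tube_septum but pink or turquoise is not meant.

How it is judged (in metres and radians):
On the way, in this order (a step that is already met when the one before it is completed fails the run):
1. the tube from the first place of the bench rack stands in the first well of the heating block, the rest still stand in the rack (((x of tube_flat in the frame of heating_block between -0.01 and 0.01 m and y of tube_flat in the frame of heating_block between 0.065 and 0.085 m and z of tube_flat in the frame of heating_block below 0.014 m) or (x of tube_vent in the frame of heating_block between -0.01 and 0.01 m and y of tube_vent in the frame of heating_block between 0.065 and 0.085 m and z of tube_vent in the frame of heating_block below 0.014 m) or (x of tube_septum in the frame of heating_block between -0.01 and 0.01 m and y of tube_septum in the frame of heating_block between 0.065 and 0.085 m and z of tube_septum in the frame of heating_block below 0.014 m) or (x of tube_short in the frame of heating_block between -0.01 and 0.01 m and y of tube_short in the frame of heating_block between 0.065 and 0.085 m and z of tube_short in the frame of heating_block below 0.014 m)) and ((x of tube_flat in the frame of bench_rack between -0.01 and 0.01 m and y of tube_flat in the frame of bench_rack between 0.015 and 0.035 m and z of tube_flat in the frame of bench_rack below 0.014 m) or (x of tube_vent in the frame of bench_rack between -0.01 and 0.01 m and y of tube_vent in the frame of bench_rack between 0.015 and 0.035 m and z of tube_vent in the frame of bench_rack below 0.014 m) or (x of tube_septum in the frame of bench_rack between -0.01 and 0.01 m and y of tube_septum in the frame of bench_rack between 0.015 and 0.035 m and z of tube_septum in the frame of bench_rack below 0.014 m) or (x of tube_short in the frame of bench_rack between -0.01 and 0.01 m and y of tube_short in the frame of bench_rack between 0.015 and 0.035 m and z of tube_short in the frame of bench_rack below 0.014 m)) and ((x of tube_flat in the frame of bench_rack between -0.01 and 0.01 m and y of tube_flat in the frame of bench_rack between -0.035 and -0.015 m and z of tube_flat in the frame of bench_rack below 0.014 m) or (x of tube_vent in the frame of bench_rack between -0.01 and 0.01 m and y of tube_vent in the frame of bench_rack between -0.035 and -0.015 m and z of tube_vent in the frame of bench_rack below 0.014 m) or (x of tube_septum in the frame of bench_rack between -0.01 and 0.01 m and y of tube_septum in the frame of bench_rack between -0.035 and -0.015 m and z of tube_septum in the frame of bench_rack below 0.014 m) or (x of tube_short in the frame of bench_rack between -0.01 and 0.01 m and y of tube_short in the frame of bench_rack between -0.035 and -0.015 m and z of tube_short in the frame of bench_rack below 0.014 m)) and ((x of tube_flat in the frame of bench_rack between -0.01 and 0.01 m and y of tube_flat in the frame of bench_rack between -0.085 and -0.065 m and z of tube_flat in the frame of bench_rack below 0.014 m) or (x of tube_vent in the frame of bench_rack between -0.01 and 0.01 m and y of tube_vent in the frame of bench_rack between -0.085 and -0.065 m and z of tube_vent in the frame of bench_rack below 0.014 m) or (x of tube_septum in the frame of bench_rack between -0.01 and 0.01 m and y of tube_septum in the frame of bench_rack between -0.085 and -0.065 m and z of tube_septum in the frame of bench_rack below 0.014 m) or (x of tube_short in the frame of bench_rack between -0.01 and 0.01 m and y of tube_short in the frame of bench_rack between -0.085 and -0.065 m and z of tube_short in the frame of bench_rack below 0.014 m))), for 0.2 s.
2. the tube from the second place of the bench rack stands in the second well of the heating block, those before it stay in their wells, the rest still stand in the rack (((x of tube_flat in the frame of heating_block between -0.01 and 0.01 m and y of tube_flat in the frame of heating_block between 0.065 and 0.085 m and z of tube_flat in the frame of heating_block below 0.014 m) or (x of tube_vent in the frame of heating_block between -0.01 and 0.01 m and y of tube_vent in the frame of heating_block between 0.065 and 0.085 m and z of tube_vent in the frame of heating_block below 0.014 m) or (x of tube_septum in the frame of heating_block between -0.01 and 0.01 m and y of tube_septum in the frame of heating_block between 0.065 and 0.085 m and z of tube_septum in the frame of heating_block below 0.014 m) or (x of tube_short in the frame of heating_block between -0.01 and 0.01 m and y of tube_short in the frame of heating_block between 0.065 and 0.085 m and z of tube_short in the frame of heating_block below 0.014 m)) and ((x of tube_flat in the frame of heating_block between -0.01 and 0.01 m and y of tube_flat in the frame of heating_block between 0.015 and 0.035 m and z of tube_flat in the frame of heating_block below 0.014 m) or (x of tube_vent in the frame of heating_block between -0.01 and 0.01 m and y of tube_vent in the frame of heating_block between 0.015 and 0.035 m and z of tube_vent in the frame of heating_block below 0.014 m) or (x of tube_septum in the frame of heating_block between -0.01 and 0.01 m and y of tube_septum in the frame of heating_block between 0.015 and 0.035 m and z of tube_septum in the frame of heating_block below 0.014 m) or (x of tube_short in the frame of heating_block between -0.01 and 0.01 m and y of tube_short in the frame of heating_block between 0.015 and 0.035 m and z of tube_short in the frame of heating_block below 0.014 m)) and ((x of tube_flat in the frame of bench_rack between -0.01 and 0.01 m and y of tube_flat in the frame of bench_rack between -0.035 and -0.015 m and z of tube_flat in the frame of bench_rack below 0.014 m) or (x of tube_vent in the frame of bench_rack between -0.01 and 0.01 m and y of tube_vent in the frame of bench_rack between -0.035 and -0.015 m and z of tube_vent in the frame of bench_rack below 0.014 m) or (x of tube_septum in the frame of bench_rack between -0.01 and 0.01 m and y of tube_septum in the frame of bench_rack between -0.035 and -0.015 m and z of tube_septum in the frame of bench_rack below 0.014 m) or (x of tube_short in the frame of bench_rack between -0.01 and 0.01 m and y of tube_short in the frame of bench_rack between -0.035 and -0.015 m and z of tube_short in the frame of bench_rack below 0.014 m)) and ((x of tube_flat in the frame of bench_rack between -0.01 and 0.01 m and y of tube_flat in the frame of bench_rack between -0.085 and -0.065 m and z of tube_flat in the frame of bench_rack below 0.014 m) or (x of tube_vent in the frame of bench_rack between -0.01 and 0.01 m and y of tube_vent in the frame of bench_rack between -0.085 and -0.065 m and z of tube_vent in the frame of bench_rack below 0.014 m) or (x of tube_septum in the frame of bench_rack between -0.01 and 0.01 m and y of tube_septum in the frame of bench_rack between -0.085 and -0.065 m and z of tube_septum in the frame of bench_rack below 0.014 m) or (x of tube_short in the frame of bench_rack between -0.01 and 0.01 m and y of tube_short in the frame of bench_rack between -0.085 and -0.065 m and z of tube_short in the frame of bench_rack below 0.014 m))), for 0.2 s.
3. the tube from the third place of the bench rack stands in the third well of the heating block, those before it stay in their wells, the rest still stand in the rack (((x of tube_flat in the frame of heating_block between -0.01 and 0.01 m and y of tube_flat in the frame of heating_block between 0.065 and 0.085 m and z of tube_flat in the frame of heating_block below 0.014 m) or (x of tube_vent in the frame of heating_block between -0.01 and 0.01 m and y of tube_vent in the frame of heating_block between 0.065 and 0.085 m and z of tube_vent in the frame of heating_block below 0.014 m) or (x of tube_septum in the frame of heating_block between -0.01 and 0.01 m and y of tube_septum in the frame of heating_block between 0.065 and 0.085 m and z of tube_septum in the frame of heating_block below 0.014 m) or (x of tube_short in the frame of heating_block between -0.01 and 0.01 m and y of tube_short in the frame of heating_block between 0.065 and 0.085 m and z of tube_short in the frame of heating_block below 0.014 m)) and ((x of tube_flat in the frame of heating_block between -0.01 and 0.01 m and y of tube_flat in the frame of heating_block between 0.015 and 0.035 m and z of tube_flat in the frame of heating_block below 0.014 m) or (x of tube_vent in the frame of heating_block between -0.01 and 0.01 m and y of tube_vent in the frame of heating_block between 0.015 and 0.035 m and z of tube_vent in the frame of heating_block below 0.014 m) or (x of tube_septum in the frame of heating_block between -0.01 and 0.01 m and y of tube_septum in the frame of heating_block between 0.015 and 0.035 m and z of tube_septum in the frame of heating_block below 0.014 m) or (x of tube_short in the frame of heating_block between -0.01 and 0.01 m and y of tube_short in the frame of heating_block between 0.015 and 0.035 m and z of tube_short in the frame of heating_block below 0.014 m)) and ((x of tube_flat in the frame of heating_block between -0.01 and 0.01 m and y of tube_flat in the frame of heating_block between -0.035 and -0.015 m and z of tube_flat in the frame of heating_block below 0.014 m) or (x of tube_vent in the frame of heating_block between -0.01 and 0.01 m and y of tube_vent in the frame of heating_block between -0.035 and -0.015 m and z of tube_vent in the frame of heating_block below 0.014 m) or (x of tube_septum in the frame of heating_block between -0.01 and 0.01 m and y of tube_septum in the frame of heating_block between -0.035 and -0.015 m and z of tube_septum in the frame of heating_block below 0.014 m) or (x of tube_short in the frame of heating_block between -0.01 and 0.01 m and y of tube_short in the frame of heating_block between -0.035 and -0.015 m and z of tube_short in the frame of heating_block below 0.014 m)) and ((x of tube_flat in the frame of bench_rack between -0.01 and 0.01 m and y of tube_flat in the frame of bench_rack between -0.085 and -0.065 m and z of tube_flat in the frame of bench_rack below 0.014 m) or (x of tube_vent in the frame of bench_rack between -0.01 and 0.01 m and y of tube_vent in the frame of bench_rack between -0.085 and -0.065 m and z of tube_vent in the frame of bench_rack below 0.014 m) or (x of tube_septum in the frame of bench_rack between -0.01 and 0.01 m and y of tube_septum in the frame of bench_rack between -0.085 and -0.065 m and z of tube_septum in the frame of bench_rack below 0.014 m) or (x of tube_short in the frame of bench_rack between -0.01 and 0.01 m and y of tube_short in the frame of bench_rack between -0.085 and -0.065 m and z of tube_short in the frame of bench_rack below 0.014 m))), for 0.2 s.
4. the tube from the fourth place of the bench rack stands in the fourth well of the heating block, those before it stay in their wells (((x of tube_flat in the frame of heating_block between -0.01 and 0.01 m and y of tube_flat in the frame of heating_block between 0.065 and 0.085 m and z of tube_flat in the frame of heating_block below 0.014 m) or (x of tube_vent in the frame of heating_block between -0.01 and 0.01 m and y of tube_vent in the frame of heating_block between 0.065 and 0.085 m and z of tube_vent in the frame of heating_block below 0.014 m) or (x of tube_septum in the frame of heating_block between -0.01 and 0.01 m and y of tube_septum in the frame of heating_block between 0.065 and 0.085 m and z of tube_septum in the frame of heating_block below 0.014 m) or (x of tube_short in the frame of heating_block between -0.01 and 0.01 m and y of tube_short in the frame of heating_block between 0.065 and 0.085 m and z of tube_short in the frame of heating_block below 0.014 m)) and ((x of tube_flat in the frame of heating_block between -0.01 and 0.01 m and y of tube_flat in the frame of heating_block between 0.015 and 0.035 m and z of tube_flat in the frame of heating_block below 0.014 m) or (x of tube_vent in the frame of heating_block between -0.01 and 0.01 m and y of tube_vent in the frame of heating_block between 0.015 and 0.035 m and z of tube_vent in the frame of heating_block below 0.014 m) or (x of tube_septum in the frame of heating_block between -0.01 and 0.01 m and y of tube_septum in the frame of heating_block between 0.015 and 0.035 m and z of tube_septum in the frame of heating_block below 0.014 m) or (x of tube_short in the frame of heating_block between -0.01 and 0.01 m and y of tube_short in the frame of heating_block between 0.015 and 0.035 m and z of tube_short in the frame of heating_block below 0.014 m)) and ((x of tube_flat in the frame of heating_block between -0.01 and 0.01 m and y of tube_flat in the frame of heating_block between -0.035 and -0.015 m and z of tube_flat in the frame of heating_block below 0.014 m) or (x of tube_vent in the frame of heating_block between -0.01 and 0.01 m and y of tube_vent in the frame of heating_block between -0.035 and -0.015 m and z of tube_vent in the frame of heating_block below 0.014 m) or (x of tube_septum in the frame of heating_block between -0.01 and 0.01 m and y of tube_septum in the frame of heating_block between -0.035 and -0.015 m and z of tube_septum in the frame of heating_block below 0.014 m) or (x of tube_short in the frame of heating_block between -0.01 and 0.01 m and y of tube_short in the frame of heating_block between -0.035 and -0.015 m and z of tube_short in the frame of heating_block below 0.014 m)) and ((x of tube_flat in the frame of heating_block between -0.01 and 0.01 m and y of tube_flat in the frame of heating_block between -0.085 and -0.065 m and z of tube_flat in the frame of heating_block below 0.014 m) or (x of tube_vent in the frame of heating_block between -0.01 and 0.01 m and y of tube_vent in the frame of heating_block between -0.085 and -0.065 m and z of tube_vent in the frame of heating_block below 0.014 m) or (x of tube_septum in the frame of heating_block between -0.01 and 0.01 m and y of tube_septum in the frame of heating_block between -0.085 and -0.065 m and z of tube_septum in the frame of heating_block below 0.014 m) or (x of tube_short in the frame of heating_block between -0.01 and 0.01 m and y of tube_short in the frame of heating_block between -0.085 and -0.065 m and z of tube_short in the frame of heating_block below 0.014 m))), for 0.2 s.
At the end, for the whole second after the job is handed in: Each of the four wells holds one tube: its tip within 10 mm of the well's axis (both ways) and less than 6 mm above the well's floor, upright within 0.15 rad; all tubes released and at rest. The stages have seen to it that the order of the row was kept (all of step 4 and angle between each of tube_flat, tube_vent, tube_septum, tube_short's own z axis and vertical below 0.15 rad and linear speed of each of tube_flat, tube_vent, tube_septum, tube_short below 0.03 m/s and contact force between the fingers and tube_flat below 0.1 N and contact force between the fingers and tube_vent below 0.1 N and contact force between the fingers and tube_septum below 0.1 N and contact force between the fingers and tube_short below 0.1 N); the robot touches nothing.
It fails at once if a tube is tipped over (angle between any of tube_flat, tube_vent, tube_septum, tube_short's own z axis and vertical above 0.9 rad).
It fails at once if the glass bottle is pushed more than 3 cm or tipped (distance of glass_bottle from where it was at the start of the episode above 0.03 m or angle between glass_bottle's own z axis and vertical above 0.5 rad).
It fails at once if the timer is pushed more than 3 cm or tipped (distance of timer from where it was at the start of the episode above 0.03 m or angle between timer's own z axis and vertical above 0.5 rad).
It also fails if it takes over 109 s, if anything falls off the work surface, if the arm or the gripper's body presses on something with over 40 N, if the wrist force passes 120 N, or if a joint passes its speed limit or range.

## Robot

A 6-joint arm with a two-finger parallel gripper is mounted at the origin on the work surface; the furniture and walls round the work are solid. World frame = base frame: x ahead of the robot, y to its left, z up, the work surface at z = 0. Lengths are in m, angles in degrees, forces in N, time in s.
With the tool pointing down it reaches from about 0.35 to 0.725 m from the base axis. Payload 4.3 kg.
Tool frame: the origin (TCP) lies midway between the tips of the shut fingers; the grasp point (between the pads) lies 19 mm behind it (arm.grip_depth is the distance from the TCP to the grasp point, in m); z points along the fingers, y is the line along which they close (so a half turn about z gives the same grasp; the last joint's range is limited). The gripper opens to 85 mm and grips with 20 to 120 N. Pads are 22 mm wide; open, the fingers measure 114 mm over their backs; the gripper's body (76 mm by 85 mm) begins 54 mm behind the grasp point. The pads swing forward as they close: fully open they stand 13 mm farther back than shut.
Start: joints at [59.8, 21.618, 4.641, 73.018, 0, 83.68], TCP at [0.233, 0.526, 0.231] pointing down, gripper open.
Joint ranges: [-156.06, 156.06], [-48.1, 94.91], [-58.44, 69.94], [-101.28, 121.22], [-78.64, 73.56], [-180, 180]. Speed limits (degrees/s): [147.25, 147.25, 180, 180, 180, 180].

## Interface

Orientations are given as a 3x3 rotation matrix whose columns are the frame's x, y, z axes.
In Python, from plant import arm, eyes gives the robot as it stands.
- The arm moves only by the shell command python3 -m creep 'ROWS' [FORCE]. ROWS is JSON, a list of rows, each a list of 3 entries, a list of its own where there are three numbers: the shift along the tool's x, y, z in m, then the turn, a rotation vector about the tool's x, y, z in degrees, then the opening, from 0 (shut) to 1 (fully open). In form: [[[tx, ty, tz], [rx, ry, rz], jaw], ...]. A call has 1 to 20 rows; each row is the pose to reach, as a shift and turn from the pose commanded when the call began, along the tool's axes at that moment; what a row does not reach only later rows make up. A row lasts 1/8 s, in which the tool goes at most 62.5 mm and 10.7 degrees, less where a joint would pass 70% of its speed; a pose out of reach is approached as far as the arm can. A call with a gripper value outside its range is refused whole. The fingers move at their own pace and stop on an object; FORCE is the grip in N (left out, the last holds). Time passes only in rows, so rows that repeat a pose let the fingers close. It gives the time, the measured TCP pose, the force, the opening and the grip force at its end, in the units of the state.
- arm.get_obs(): the state, without advancing time (a new reading comes with each control period).
- eyes.grab_frame(name): name is "scene" or "top" or "wrist"; returns (picture, depth): 384x512x3 uint8, red, green, blue; 384x512 float32, m along the optical axis (not along the pixel's ray), 0 where there is no reading.
- eyes.get_calibration(name): a dict with "camera_matrix" (3x3 intrinsics, pixels), "R" (3x3) and "t" (3): a world point X has camera coordinates R X + t; the wrist camera has in their place "tool_from_camera" (4x4, takes a point from camera to tool coordinates, whose origin is the TCP and whose axes are the flange's). Camera axes: x right, y down, z forward; pixel columns grow to the right and rows downward; lengths in m; the calibration is good to about 2 mm. A picture is of the moment at which its call begins: read the wrist's pose just before it. get_calibration takes no time and is no camera call.
- arm.job_done(): hands the job in; it is judged then, once.
Trained networks look in the newest picture that a camera, given by its name, has taken for a name from the list of things; names that differ only in an ending like _2 or _b are one class to them, and where a whole thing is asked for, a point or a joint stands for the part that bears it (a point fixed in the world has none). Each returns a list of dicts, best first, with "p" (0 to 1); they miss things now and then, are a little off and sometimes report something else, mostly with a low value. They report only what shows in the picture. A call takes as long as a camera call. They do not tell look-alikes from the thing itself.
- eyes.spot_in(camera, name): "centre" ([column, row] in pixels, amid what is visible of it).
- eyes.outline_of(camera, name): "pixels" (384x512 bool, what is visible of it) and "centre" ([column, row] in pixels, amid what is visible of it).
- eyes.landmark_of(camera, name): "centre" ([column, row] in pixels: a listed point, or the origin of a listed thing).
The state is a dict: "clock": time; "joint_pos": joint angles; "joint_vel": joint speeds; "effort": joint torques, N m; "position": TCP position; "tcp_rot": TCP orientation; "ft_force": force on the tool from outside, world axes, zero at the start; "moment": the same for the moment, N m; "gripper_width": finger opening in m; "grasp_force": force on a finger pad.
Only numpy, scipy, OpenCV 4.12 (cv2) and the standard library are available. Lean on these libraries where they do the work, as an engineer would, in place of code of your own. Each camera call takes 0.05 s, during which the arm holds its last target. There are 200 camera calls.

## Working session

There is one attempt and no reset: what is moved stays moved. The work goes in short steps, Python scripts to look and compute and a shell command to move; the robot and the scene stay as the last step left them, time stands still between calls to the robot, and variables do not carry over. Pictures are saved under pics/ and viewed, at most 14 in all, crops included, and the job is handed in when it is done.

```bash
mkdir -p pics; ls; python3 - <<'E'
from plant import arm, eyes
import cv2, numpy as np
ims=[]
for n in ("top","scene"):
    p,d=eyes.grab_frame(n); cv2.imwrite(f"pics/{n}.png",p[...,::-1]); np.save(f"{n}_d.npy",d)
    for o in ("bench_rack","heating_block","glass_bottle","timer"):
        print(n,o,[(np.round(r["centre"]),round(r["p"],2)) for r in eyes.landmark_of(n,o)][:3])
    for o in ("tube_flat","tube_vent","tube_septum","tube_short"):
        print(n,o,[(np.round(r["centre"]),round(r["p"],2)) for r in eyes.spot_in(n,o)][:6])
o=arm.get_obs(); print(o["clock"],o["position"],o["tcp_rot"])
E
```

```text
pics
top bench_rack [(array([203., 176.]), 0.69), (array([197., 184.]), 0.38)]
top heating_block [(array([344., 170.]), 0.69)]
top glass_bottle [(array([267., 240.]), 0.52)]
top timer [(array([264., 134.]), 0.58)]
top tube_flat [(array([200., 155.]), 0.59)]
top tube_vent [(array([210., 139.]), 0.54)]
top tube_septum [(array([141., 182.]), 0.88), (array([146., 251.]), 0.85), (array([287., 181.]), 0.82), (array([251., 166.]), 0.7), (array([184., 196.]), 0.52)]
top tube_short [(array([191., 179.]), 0.74), (array([271., 239.]), 0.17)]
scene bench_rack [(array([232., 159.]), 0.87)]
scene heating_block [(array([320., 213.]), 0.87)]
scene glass_bottle [(array([224., 215.]), 0.92)]
scene timer [(array([294., 171.]), 0.57)]
scene tube_flat [(array([240., 138.]), 0.86)]
scene tube_vent [(array([254., 132.]), 0.62)]
scene tube_septum [(array([258., 161.]), 0.81), (array([154., 154.]), 0.64), (array([200., 126.]), 0.63), (array([204., 143.]), 0.59), (array([272., 179.]), 0.58)]
scene tube_short [(array([222., 143.]), 0.79)]
0.9 [0.23277725 0.52580302 0.23132335] [[-9.14397388e-01  4.04817757e-01  3.61115188e-05]
 [ 4.04817758e-01  9.14397386e-01  5.79238337e-05]
 [-9.57168198e-06  6.75839863e-05 -9.99999998e-01]]
```

View pics/top.png

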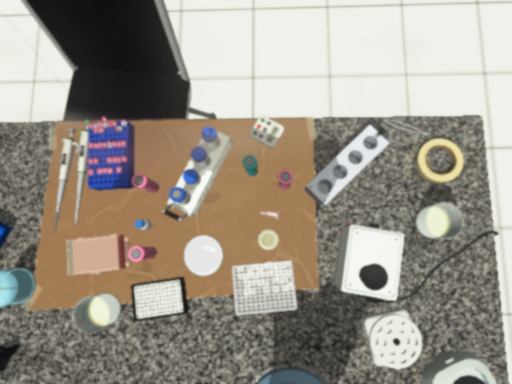

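View pics/scene.png

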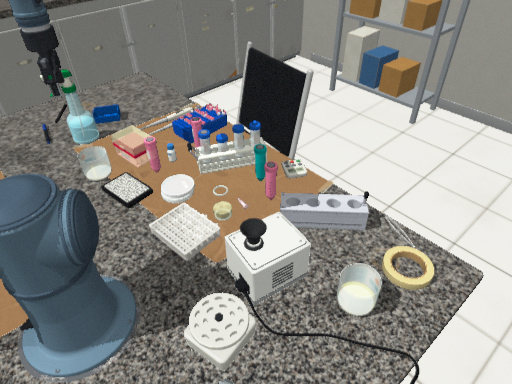

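The row from the handle (black grip, top (174,212)) is septum (178,195), short (190,177), flat (199,155), vent (209,133). The block is at (347,163). Next I'll get the poses from depth.

```bash
cat > h.py <<'E'
from plant import arm, eyes
import cv2, numpy as np
def cloud(n,d,obs=None):
    c=eyes.get_calibration(n); K=c["camera_matrix"]; v,u=np.indices(d.shape)
    P=np.stack([(u-K[0][2])/K[0][0]*d,(v-K[1][2])/K[1][1]*d,d],-1)
    if obs is None: return (P-np.array(c["t"]))@np.array(c["R"])
    T=np.array(c["tool_from_camera"]); P=P@T[:3,:3].T+T[:3,3]
    return P@np.array(obs["tcp_rot"]).T+np.array(obs["position"])
E
python3 - <<'E'
from h import *
d=np.load("top_d.npy"); im=cv2.imread("pics/top.png"); W=cloud("top",d)
for (u,v) in [(178,195),(191,176),(199,155),(209,133),(174,212),(383,128),(312,196),(347,163),(322,182),(251,165),(286,180),(269,130)]:
    print(u,v,np.round(W[v-1:v+2,u-1:u+2].reshape(-1,3).mean(0),3), im[v,u])
for n,(a,b,c,e),(lo,hi) in (("rack",(165,120,240,222),(.045,.068)),("block",(300,115,400,210),(.05,.068))):
    s=W[b:e,a:c].reshape(-1,3); s=s[(s[:,2]>lo)&(s[:,2]<hi)]
    print(n,len(s),cv2.minAreaRect((s[:,:2]*1000).astype(np.float32)),np.median(s,0))
# tall things near block in scene cam
d2=eyes.grab_frame("scene")[1]; W2=cloud("scene",d2)
print("knob",np.round(W2[192:199,363:370].reshape(-1,3)[::5],3).tolist())
cv2.imwrite("pics/c1.png",np.hstack([cv2.resize(im[110:225,150:265],(400,400)),cv2.resize(im[110:215,295:400],(400,400))]))
E
```

```text
178 195 [0.493 0.242 0.124] [150 153 149]
191 176 [0.539 0.22  0.101] [165  88  53]
199 155 [0.581 0.199 0.123] [144  97  83]
209 133 [0.601 0.16  0.213] [182 115  93]
174 212 [0.466 0.279 0.02 ] [ 77 111 145]
383 128 [ 0.67  -0.234  0.022] [79 85 85]
312 196 [ 0.503 -0.057  0.016] [76 82 88]
347 163 [ 0.574 -0.135  0.061] [235 233 229]
322 182 [ 0.536 -0.081  0.023] [88 89 88]
251 165 [0.559 0.085 0.115] [92 98 75]
286 180 [0.525 0.009 0.116] [ 96  95 113]
269 130 [0.67  0.046 0.018] [222 234 233]
rack 1381 ((558.3920288085938, 213.70492553710938), (63.10898971557617, 217.7112274169922), 63.869503021240234) [0.55430313 0.20809654 0.05622236]
block 1853 ((572.06201171875, -136.638671875), (62.52277755737305, 210.77235412597656), 43.79042434692383) [ 0.57020811 -0.13536114  0.05978849]
knob [[1.567, 0.302, -0.776], [0.641, -0.209, 0.097], [0.635, -0.208, 0.097], [0.632, -0.205, 0.093], [1.584, 0.271, -0.782], [0.634, -0.212, 0.093], [0.632, -0.209, 0.089], [0.655, -0.192, 0.061], [1.548, 0.255, -0.773], [0.635, -0.21, 0.082]]
```

View pics/c1.png

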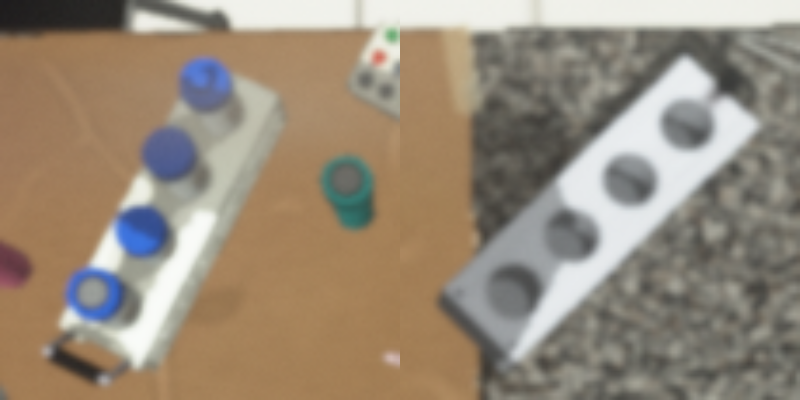

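The rod knob sits at (0.638,-0.208), the far right end of the block, so the wells are clear. I'll go above the rack, look with the wrist camera, then grasp.

```bash
cat >> h.py <<'E'
def to(x,y,z,a,obs=None):
    "tool-frame shift (mm) and turn (deg about tool z) to TCP x,y,z with tool y axis at world angle a"
    o=obs or arm.get_obs(); R=np.array(o["tcp_rot"]); s=R.T@(np.array([x,y,z])-o["position"])
    cur=np.degrees(np.arctan2(R[1,1],R[0,1])); t=-(a-cur); t=(t+90)%180-90
    print("shift mm",np.round(s*1000,1),"rz",round(t,1),"clock",o["clock"],"tilt",round(float(np.degrees(np.arccos(-R[2,2]))),2))
E
python3 -c "
from h import *
to(.56,.21,.26,63.9)"
```

```text
shift mm [-427.1 -156.3  -28.7] rz 2.2 clock 0.95 tilt 0.01
```

```bash
python3 -m creep '[[[0,0,-0.029],[0,0,0],1],[[-0.427,-0.156,-0.029],[0,0,2.2],1],[[-0.427,-0.156,-0.029],[0,0,2.2],1],[[-0.427,-0.156,-0.029],[0,0,2.2],1],[[-0.427,-0.156,-0.029],[0,0,2.2],1],[[-0.427,-0.156,-0.029],[0,0,2.2],1],[[-0.427,-0.156,-0.029],[0,0,2.2],1],[[-0.427,-0.156,-0.029],[0,0,2.2],1],[[-0.427,-0.156,-0.029],[0,0,2.2],1],[[-0.427,-0.156,-0.029],[0,0,2.2],1],[[-0.427,-0.156,-0.029],[0,0,2.2],1]]' 40
python3 - <<'E'
from h import *
o=arm.get_obs(); p,d=eyes.grab_frame("wrist"); W=cloud("wrist",d,o)
cv2.imwrite("pics/w1.png",p[...,::-1]); np.save("w1.npy",W)
for lo,hi in ((.095,.106),(.116,.129)):
    m=((W[...,2]>lo)&(W[...,2]<hi)&(d>0)).astype(np.uint8)
    n,l,st,c=cv2.connectedComponentsWithStats(m)
    for i in range(1,n):
        if st[i,4]>150:
            q=W[l==i]; print(np.round(c[i]),st[i,4],np.round(q.mean(0),4),np.round(np.ptp(q,0),3),cv2.minEnclosingCircle((q[:,:2]*1000).astype(np.float32)))
s=W[(W[...,2]>.050)&(W[...,2]<.060)&(d>0)]; print(len(s),cv2.minAreaRect((s[:,:2]*1000).astype(np.float32)))
E
```

```text
clock: 2.33
position: [0.559, 0.2115, 0.2605]
tcp_rot: [[-0.899, 0.438, -0.001], [0.438, 0.899, 0.001], [0.001, 0.0, -1.0]]
ft_force: [-0.6, 0.7, 0.5]
gripper_width: 0.0853
grasp_force: 0.0
[257. 156.] 885 [0.5391 0.2237 0.1006] [0.034 0.034 0.008] ((539.5929565429688, 223.464599609375), 17.22438621520996)
[361.  94.] 516 [0.5268 0.3324 0.1166] [0.03  0.031 0.003] ((526.5125732421875, 332.4139709472656), 16.088090896606445)
[257. 104.] 1174 [0.4946 0.2456 0.124 ] [0.034 0.034 0.009] ((494.90875244140625, 245.52943420410156), 17.184215545654297)
[257. 210.] 906 [0.5832 0.2021 0.1234] [0.034 0.034 0.01 ] ((584.6129150390625, 201.89410400390625), 17.558547973632812)
[152. 239.] 370 [0.5668 0.0897 0.1167] [0.03  0.03  0.002] ((567.1298828125, 89.46212768554688), 15.743128776550293)
[ 69. 242.] 434 [0.533  0.0105 0.1167] [0.031 0.031 0.003] ((533.3983154296875, 11.208401679992676), 16.04723358154297)
[256. 254.] 714 [0.6266 0.1805 0.1233] [0.033 0.035 0.013] ((629.2416381835938, 179.49061584472656), 17.369918823242188)
10142 ((538.2647094726562, 146.23904418945312), (705.4874267578125, 253.2564239501953), 84.09033966064453)
```

View pics/w1.png

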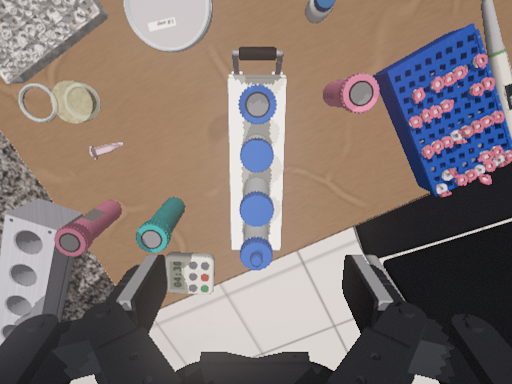

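The wrist picture shows the row straight up the image: septum (257,104), short (257,156), flat (257,210), vent (256,254), handle (257,53). Now to septum.

```bash
python3 -c "
from h import *
to(.495,.2455,.26,63.8);to(.495,.2455,.093,63.8)"
```

```text
shift mm [72.2  2.4  0.6] rz 0.2 clock 2.375 tilt 0.03
shift mm [ 72.1   2.3 167.6] rz 0.2 clock 2.375 tilt 0.03
```

```bash
python3 -m creep '[[[0.072,0.0023,0],[0,0,0],1],[[0.072,0.0023,0],[0,0,0],1],[[0.072,0.0023,0.06],[0,0,0],1],[[0.072,0.0023,0.12],[0,0,0],1],[[0.072,0.0023,0.15],[0,0,0],1],[[0.072,0.0023,0.1675],[0,0,0],1],[[0.072,0.0023,0.1675],[0,0,0],1],[[0.072,0.0023,0.1675],[0,0,0],1],[[0.072,0.0023,0.1675],[0,0,0],0.2],[[0.072,0.0023,0.1675],[0,0,0],0],[[0.072,0.0023,0.1675],[0,0,0],0],[[0.072,0.0023,0.1675],[0,0,0],0],[[0.072,0.0023,0.1675],[0,0,0],0],[[0.072,0.0023,0.1675],[0,0,0],0]]' 40
python3 -c "
from h import *
to(.495,.2455,.27,63.8)"
```

```text
clock: 4.12
position: [0.4968, 0.2441, 0.0933]
tcp_rot: [[-0.898, 0.44, 0.001], [0.44, 0.898, 0.0], [-0.001, 0.001, -1.0]]
ft_force: [0.6, -0.7, 5.6]
gripper_width: 0.0305
grasp_force: 39.4
shift mm [   2.1    0.6 -176.7] rz 0.1 clock 4.125 tilt 0.06
```

```bash
python3 -m creep '[[[0,0,-0.03],[0,0,0],0],[[0,0,-0.06],[0,0,0],0],[[0,0,-0.11],[0,0,0],0],[[0,0,-0.177],[0,0,0],0],[[0,0,-0.177],[0,0,0],0],[[0,0,-0.177],[0,0,0],0],[[0,0,-0.177],[0,0,0],0]]'
python3 -c "
from h import *
to(.624,-.191,.27,43.8)"
```

```text
clock: 5.0
position: [0.4952, 0.2436, 0.2675]
tcp_rot: [[-0.898, 0.44, -0.004], [0.44, 0.898, -0.001], [0.003, -0.003, -1.0]]
ft_force: [-0.4, 0.6, -1.1]
gripper_width: 0.0306
grasp_force: 40.0
shift mm [-306.7 -333.7   -2.4] rz 20.1 clock 5.0 tilt 0.24
```

```bash
python3 -m creep '[[[-0.015,-0.017,0],[0,0,1],0],[[-0.045,-0.05,0],[0,0,3],0],[[-0.077,-0.084,0],[0,0,5],0],[[-0.107,-0.117,0],[0,0,7],0],[[-0.138,-0.15,0],[0,0,9],0],[[-0.169,-0.184,0],[0,0,11],0],[[-0.2,-0.217,0],[0,0,13],0],[[-0.23,-0.25,0],[0,0,15],0],[[-0.26,-0.284,0],[0,0,17],0],[[-0.29,-0.317,0],[0,0,19],0],[[-0.307,-0.334,0],[0,0,20.1],0],[[-0.307,-0.334,0],[0,0,20.1],0],[[-0.307,-0.334,0],[0,0,20.1],0],[[-0.307,-0.334,0],[0,0,20.1],0],[[-0.307,-0.334,0],[0,0,20.1],0]]'
python3 - <<'E'
from h import *
o=arm.get_obs(); p,d=eyes.grab_frame("wrist"); W=cloud("wrist",d,o)
cv2.imwrite("pics/w2.png",p[...,::-1]); np.save("w2.npy",W)
m=((W[...,2]>.054)&(W[...,2]<.068)&(d>0)).astype(np.uint8)
n,l,st,c=cv2.connectedComponentsWithStats(m)
i=1+st[1:,4].argmax(); q=W[l==i]; print(np.median(q,0),cv2.minAreaRect((q[:,:2]*1000).astype(np.float32)))
# holes in the face
cs,h=cv2.findContours((l==i).astype(np.uint8),cv2.RETR_CCOMP,cv2.CHAIN_APPROX_NONE)
for k in range(len(cs)):
    if h[0][k][3]>=0 and len(cs[k])>30:
        pts=cs[k][:,0]; X=W[pts[:,1],pts[:,0]]; print(pts.mean(0).round(),cv2.minEnclosingCircle((X[:,:2]*1000).astype(np.float32)))
to(.624,-.191,.27,43.8,o)
E
```

```text
clock: 6.88
position: [0.6252, -0.1899, 0.27]
tcp_rot: [[-0.693, 0.721, 0.0], [0.721, 0.693, 0.0], [0.0, 0.0, -1.0]]
ft_force: [0.3, 0.2, -1.3]
gripper_width: 0.0307
grasp_force: 39.9
[ 0.56751517 -0.13203444  0.06080461] ((575.1843872070312, -139.72906494140625), (62.35301971435547, 201.0404052734375), 43.667030334472656)
[253. 166.] ((623.1946411132812, -190.43716430664062), 17.17496681213379)
[253. 122.] ((588.9063720703125, -154.32284545898438), 17.133209228515625)
[253.  76.] ((554.7106323242188, -118.7911376953125), 17.344215393066406)
[254.  24.] ((520.3997192382812, -82.50652313232422), 17.162433624267578)
shift mm [ 0.1 -1.6  0. ] rz 0.1 clock 6.875 tilt 0.01
```

View pics/w2.png

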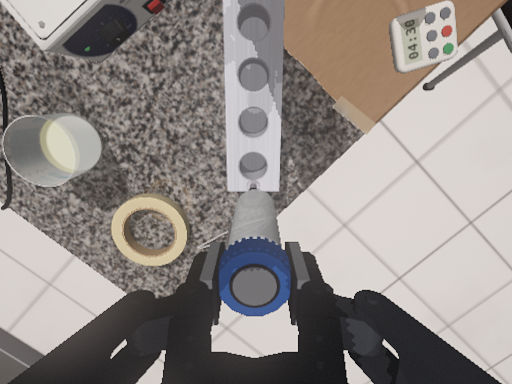

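All four wells are fitted (253,166 up to 254,24). The septum tube hangs straight, cap at (254,285). I'll measure where the tube's axis is relative to the TCP.

```bash
python3 - <<'E'
from h import *
W=np.load("w2.npy"); p=cv2.imread("pics/w2.png"); o=arm.get_obs()
R=np.array(o["tcp_rot"]); T=(W-o["position"])@R
b=(p[...,0]>p[...,2].astype(int)+40)
b[:220]=0; q=T[b]; z0=np.percentile(q[:,2],10); print("cap top tool z",z0)
e=(T[...,2]<z0+.004)&(T[...,2]>z0-.004); e[:220]=0; e[:, :200]=0;e[:,310:]=0
l=cv2.connectedComponents(e.astype(np.uint8))[1]; k=l[285,254]; q=T[l==k]
print(q.shape,cv2.minEnclosingCircle((q[:,:2]*1000).astype(np.float32)),np.median(q,0))
e=(T[...,2]>.04)&(T[...,2]<.12); e[:175]=0;e[:,:200]=0;e[:,310:]=0
q=T[e]
for a in (.04,.06,.075,.085,.095):
    s=q[abs(q[:,2]-a)<.005]; print(a,len(s), s.min(0).round(4),s.max(0).round(4)) if len(s) else None
to(.6232,-.1904,.097,43.7)
E
```

```text
cap top tool z -0.030783167139474456
(4573, 3) ((6.514454364776611, -0.02287006378173828), 23.691354751586914) [ 0.00592762 -0.00018444 -0.03038856]
0.04 110 [ 0.0029 -0.0134  0.0401] [0.0172 0.0148 0.045 ]
0.06 159 [ 0.003  -0.0133  0.055 ] [0.0171 0.0149 0.0649]
shift mm [  1.3  -1.8 173.1] rz 0.2 clock 6.925 tilt 0.02
```

```bash
python3 -m creep '[[[-0.001,-0.0019,0.04],[0,0,0.2],0],[[-0.001,-0.0019,0.08],[0,0,0.2],0],[[-0.001,-0.0019,0.1],[0,0,0.2],0],[[-0.001,-0.0019,0.11],[0,0,0.2],0],[[-0.001,-0.0019,0.125],[0,0,0.2],0],[[-0.001,-0.0019,0.14],[0,0,0.2],0],[[-0.001,-0.0019,0.155],[0,0,0.2],0],[[-0.001,-0.0019,0.165],[0,0,0.2],0],[[-0.001,-0.0019,0.1755],[0,0,0.2],0],[[-0.001,-0.0019,0.1755],[0,0,0.2],0],[[-0.001,-0.0019,0.1755],[0,0,0.2],0]]'
```

```text
clock: 8.3
position: [0.6247, -0.193, 0.0943]
tcp_rot: [[-0.69, 0.724, 0.0], [0.724, 0.69, 0.0], [-0.0, 0.0, -1.0]]
ft_force: [0.4, -0.8, -0.6]
gripper_width: 0.0307
grasp_force: 40.0
```

```bash
python3 -m creep '[[[0,0,0.001],[0,0,0],0],[[0,0,0.001],[0,0,0],0.6],[[0,0,0],[0,0,0],1],[[0,0,0],[0,0,0],1],[[0,0,0],[0,0,0],1],[[0,0,-0.04],[0,0,0],1],[[0,0,-0.1],[0,0,0],1],[[0,0,-0.16],[0,0,0],1],[[0,0,-0.175],[0,0,0],1],[[0,0,-0.175],[0,0,0],1],[[0,0,-0.175],[0,0,0],1]]'
python3 - <<'E'
from h import *
o=arm.get_obs(); p,d=eyes.grab_frame("wrist"); W=cloud("wrist",d,o)
cv2.imwrite("pics/w3.png",p[...,::-1])
m=((W[...,2]>.105)&(W[...,2]<.14)&(d>0)).astype(np.uint8)
n,l,st,c=cv2.connectedComponentsWithStats(m)
for i in range(1,n):
    if st[i,4]>150:
        q=W[l==i]; print(np.round(c[i]),st[i,4],np.median(q,0),q[:,2].max(),cv2.minEnclosingCircle((q[:,:2]*1000).astype(np.float32)))
to(.5396,.2235,.27,63.8,o)
E
```

```text
clock: 9.68
position: [0.6241, -0.1927, 0.2677]
tcp_rot: [[-0.69, 0.724, -0.002], [0.724, 0.69, 0.001], [0.002, -0.001, -1.0]]
ft_force: [0.1, 0.8, -0.2]
gripper_width: 0.0853
grasp_force: 0.0
[55. 19.] 3339 [ 0.4053583  -0.20997812  0.11717184] 0.12064886439955419 ((392.7554626464844, -195.20285034179688), 45.691219329833984)
[255. 179.] 972 [ 0.62230419 -0.18972972  0.12396097] 0.12616584636142836 ((623.5658569335938, -191.13905334472656), 17.474374771118164)
shift mm [359.6 226.   -1.7] rz -20.2 clock 9.675 tilt 0.14
```

View pics/w3.png

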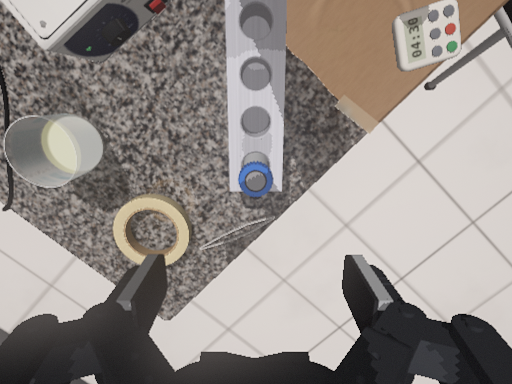

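The septum tube stands upright in the first well (cap at (255,179), top z 0.124). Next is the short tube.

```bash
python3 -m creep '[[[0.03,0.019,-0.002],[0,0,-2],1],[[0.08,0.05,-0.002],[0,0,-5],1],[[0.13,0.08,-0.002],[0,0,-8],1],[[0.18,0.113,-0.002],[0,0,-11],1],[[0.23,0.145,-0.002],[0,0,-14],1],[[0.28,0.177,-0.002],[0,0,-17],1],[[0.33,0.208,-0.002],[0,0,-19],1],[[0.36,0.226,-0.002],[0,0,-20.2],1],[[0.36,0.226,-0.002],[0,0,-20.2],1],[[0.36,0.226,-0.002],[0,0,-20.2],1],[[0.36,0.226,-0.002],[0,0,-20.2],1],[[0.36,0.226,-0.002],[0,0,-20.2],1],[[0.36,0.226,-0.002],[0,0,-20.2],1]]'
python3 - <<'E'
from h import *
o=arm.get_obs(); p,d=eyes.grab_frame("wrist"); W=cloud("wrist",d,o)
for lo,hi in ((.095,.106),(.116,.135)):
    m=((W[...,2]>lo)&(W[...,2]<hi)&(d>0)).astype(np.uint8)
    n,l,st,c=cv2.connectedComponentsWithStats(m)
    for i in range(1,n):
        if st[i,4]>150 and 200<c[i][0]<310:
            q=W[l==i]; print(np.round(c[i]),st[i,4],np.median(q,0)[2],cv2.minEnclosingCircle((q[:,:2]*1000).astype(np.float32)))
to(.5396,.2235,.07,63.8,o)
E
```

```text
clock: 11.35
position: [0.5401, 0.2229, 0.2714]
tcp_rot: [[-0.897, 0.442, 0.0], [0.442, 0.897, 0.0], [-0.0, 0.0, -1.0]]
ft_force: [0.1, -0.2, -0.2]
gripper_width: 0.0854
grasp_force: 0.0
[255. 174.] 789 0.10072449857174579 ((539.7572631835938, 223.60435485839844), 17.297901153564453)
[255. 226.] 825 0.12368090155292324 ((584.3854370117188, 201.21826171875), 17.5886173248291)
[255. 267.] 740 0.12384377825839335 ((629.0699462890625, 179.6808624267578), 17.46184730529785)
shift mm [  0.8   0.3 201.4] rz -0.0 clock 11.35 tilt 0.01
```

```bash
python3 -m creep '[[[0.001,0,0.05],[0,0,0],1],[[0.001,0,0.1],[0,0,0],1],[[0.001,0,0.15],[0,0,0],1],[[0.001,0,0.185],[0,0,0],1],[[0.001,0,0.2],[0,0,0],1],[[0.001,0,0.2],[0,0,0],1],[[0.001,0,0.2],[0,0,0],1],[[0.001,0,0.2],[0,0,0],0.2],[[0.001,0,0.2],[0,0,0],0],[[0.001,0,0.2],[0,0,0],0],[[0.001,0,0.2],[0,0,0],0],[[0.001,0,0.2],[0,0,0],0],[[0.001,0,0.2],[0,0,0],0]]' 40
python3 -m creep '[[[0,0,-0.03],[0,0,0],0],[[0,0,-0.06],[0,0,0],0],[[0,0,-0.11],[0,0,0],0],[[0,0,-0.17],[0,0,0],0],[[0,0,-0.2],[0,0,0],0],[[0,0,-0.2],[0,0,0],0],[[0,0,-0.2],[0,0,0],0],[[0,0,-0.2],[0,0,0],0]]'
python3 -c "
from h import *
to(.5889,-.1543,.27,43.7)"
```

```text
clock: 13.02
position: [0.5395, 0.2241, 0.0719]
tcp_rot: [[-0.897, 0.441, 0.001], [0.441, 0.897, 0.0], [-0.001, 0.001, -1.0]]
ft_force: [-1.1, -0.5, 4.8]
gripper_width: 0.0304
grasp_force: 39.5
clock: 14.02
position: [0.5378, 0.2236, 0.2689]
tcp_rot: [[-0.897, 0.441, -0.004], [0.441, 0.897, -0.001], [0.003, -0.003, -1.0]]
ft_force: [1.1, -0.7, -0.4]
gripper_width: 0.0308
grasp_force: 39.9
shift mm [-212.6 -316.6   -0.9] rz 20.1 clock 14.025 tilt 0.25
```

```bash
python3 -m creep '[[[-0.01,-0.015,0],[0,0,1],0],[[-0.03,-0.045,0],[0,0,3],0],[[-0.055,-0.08,0],[0,0,5],0],[[-0.08,-0.12,0],[0,0,8],0],[[-0.107,-0.16,0],[0,0,10],0],[[-0.134,-0.2,0],[0,0,13],0],[[-0.16,-0.24,0],[0,0,15],0],[[-0.187,-0.28,0],[0,0,18],0],[[-0.205,-0.306,0],[0,0,19.5],0],[[-0.2125,-0.3165,0],[0,0,20.1],0],[[-0.2125,-0.3165,0],[0,0,20.1],0],[[-0.2125,-0.3165,0],[0,0,20.1],0],[[-0.2125,-0.3165,0],[0,0,20.1],0],[[-0.2125,-0.3165,0],[0,0,20.1],0],[[-0.2125,-0.3165,0],[0,0,20.1],0]]'
cat >> h.py <<'E'
def body():
    "axis of the held tube in tool x,y at a few depths (front face plus radius), from the wrist depth"
    o=arm.get_obs(); p,d=eyes.grab_frame("wrist"); T=(cloud("wrist",d,o)-o["position"])@np.array(o["tcp_rot"])
    for a in (.02,.03,.04,.05,.06):
        s=T[(abs(T[...,2]-a)<.006)&(abs(T[...,0])<.03)&(abs(T[...,1])<.025)&(d>0)]
        if len(s)>20: print(a,len(s),"x",(s[:,0].max()-.0145).round(4),"y",((s[:,1].max()+s[:,1].min())/2).round(4))
E
python3 -c "
from h import *
body(); to(.5889,-.1543,.0725,43.7)"
```

```text
clock: 15.9
position: [0.5901, -0.1533, 0.2714]
tcp_rot: [[-0.692, 0.722, 0.0], [0.722, 0.692, 0.0], [-0.0, 0.0, -1.0]]
ft_force: [-0.0, 0.3, 0.3]
gripper_width: 0.0307
grasp_force: 39.9
0.02 380 x -0.0004 y -0.0003
0.03 308 x -0.0003 y -0.0005
0.04 232 x -0.0003 y -0.0
shift mm [  0.2  -1.5 198.9] rz 0.1 clock 15.95 tilt 0.01
```

```bash
python3 -m creep '[[[0.0005,-0.0013,0.05],[0,0,0.1],0],[[0.0005,-0.0013,0.1],[0,0,0.1],0],[[0.0005,-0.0013,0.125],[0,0,0.1],0],[[0.0005,-0.0013,0.135],[0,0,0.1],0],[[0.0005,-0.0013,0.15],[0,0,0.1],0],[[0.0005,-0.0013,0.165],[0,0,0.1],0],[[0.0005,-0.0013,0.18],[0,0,0.1],0],[[0.0005,-0.0013,0.19],[0,0,0.1],0],[[0.0005,-0.0013,0.198],[0,0,0.1],0],[[0.0005,-0.0013,0.198],[0,0,0.1],0],[[0.0005,-0.0013,0.198],[0,0,0.1],0]]'

```

```text
clock: 17.32
position: [0.5891, -0.1544, 0.0737]
tcp_rot: [[-0.69, 0.724, 0.001], [0.724, 0.69, -0.0], [-0.001, 0.0, -1.0]]
ft_force: [-0.6, 0.6, -0.3]
gripper_width: 0.0309
grasp_force: 39.9
```

```bash
cat >> h.py <<'E'
def caps(name=None):
    o=arm.get_obs(); p,d=eyes.grab_frame("wrist"); W=cloud("wrist",d,o)
    if name: cv2.imwrite(f"pics/{name}.png",p[...,::-1])
    for lo,hi in ((.090,.108),(.113,.140)):
        n,l,st,c=cv2.connectedComponentsWithStats(((W[...,2]>lo)&(W[...,2]<hi)&(d>0)).astype(np.uint8))
        for i in range(1,n):
            if st[i,4]>150 and 200<c[i][0]<310:
                q=W[l==i]; print(np.round(c[i]),st[i,4],"z",np.median(q,0)[2].round(4),np.round(cv2.minEnclosingCircle((q[:,:2]*1000).astype(np.float32))[0],1))
    return o
E
python3 -m creep '[[[0,0,0.001],[0,0,0],0],[[0,0,0.001],[0,0,0],0.6],[[0,0,0],[0,0,0],1],[[0,0,0],[0,0,0],1],[[0,0,0],[0,0,0],1],[[0,0,-0.04],[0,0,0],1],[[0,0,-0.1],[0,0,0],1],[[0,0,-0.16],[0,0,0],1],[[0,0,-0.197],[0,0,0],1],[[0,0,-0.197],[0,0,0],1],[[0,0,-0.197],[0,0,0],1]]'
python3 -c "
from h import *
o=caps(); to(.5846,.2015,.27,63.8,o)"
```

```text
clock: 18.7
position: [0.5886, -0.1542, 0.2695]
tcp_rot: [[-0.69, 0.724, -0.001], [0.724, 0.69, 0.0], [0.001, -0.0, -1.0]]
ft_force: [-0.7, -0.5, -0.4]
gripper_width: 0.0852
grasp_force: 0.0
[254. 176.] 834 z 0.1007 [ 589.4 -155.2]
[255. 227.] 855 z 0.1239 [ 623.6 -191.1]
shift mm [260.3 242.5  -0.4] rz -20.2 clock 18.7 tilt 0.05
```

Two tubes are seated. Third: flat.

```bash
python3 -m creep '[[[0.03,0.028,0],[0,0,-2],1],[[0.07,0.065,0],[0,0,-5],1],[[0.11,0.103,0],[0,0,-8],1],[[0.15,0.14,0],[0,0,-11],1],[[0.19,0.177,0],[0,0,-14],1],[[0.23,0.214,0],[0,0,-17],1],[[0.26,0.2425,0],[0,0,-20.2],1],[[0.26,0.2425,0],[0,0,-20.2],1],[[0.26,0.2425,0],[0,0,-20.2],1],[[0.26,0.2425,0],[0,0,-20.2],1],[[0.26,0.2425,0],[0,0,-20.2],1]]'
python3 -c "
from h import *
o=caps(); to(.5846,.2015,.093,63.8,o)"
```

```text
clock: 20.12
position: [0.5851, 0.2, 0.2703]
tcp_rot: [[-0.897, 0.443, -0.0], [0.443, 0.897, -0.0], [0.0, -0.0, -1.0]]
ft_force: [0.3, 0.0, 0.7]
gripper_width: 0.0855
grasp_force: 0.0
[256. 179.] 946 z 0.1237 [584.4 201.5]
[255. 225.] 860 z 0.1238 [629.4 179.4]
shift mm [  1.1   1.2 177.3] rz -0.1 clock 20.125 tilt 0.01
```

```bash
python3 -m creep '[[[0.001,0.001,0.05],[0,0,0],1],[[0.001,0.001,0.1],[0,0,0],1],[[0.001,0.001,0.15],[0,0,0],1],[[0.001,0.001,0.177],[0,0,0],1],[[0.001,0.001,0.177],[0,0,0],1],[[0.001,0.001,0.177],[0,0,0],1],[[0.001,0.001,0.177],[0,0,0],0.2],[[0.001,0.001,0.177],[0,0,0],0],[[0.001,0.001,0.177],[0,0,0],0],[[0.001,0.001,0.177],[0,0,0],0],[[0.001,0.001,0.177],[0,0,0],0],[[0.001,0.001,0.177],[0,0,0],0]]' 40
python3 -m creep '[[[0,0,-0.03],[0,0,0],0],[[0,0,-0.06],[0,0,0],0],[[0,0,-0.11],[0,0,0],0],[[0,0,-0.177],[0,0,0],0],[[0,0,-0.177],[0,0,0],0],[[0,0,-0.177],[0,0,0],0],[[0,0,-0.177],[0,0,0],0],[[0,0,-0.177],[0,0,0],0]]'
python3 -c "
from h import *
to(.5547,-.1188,.27,43.7)"
```

```text
clock: 21.68
position: [0.5851, 0.2026, 0.0941]
tcp_rot: [[-0.897, 0.441, 0.001], [0.441, 0.897, 0.0], [-0.001, 0.001, -1.0]]
ft_force: [0.1, -0.7, 5.4]
gripper_width: 0.0306
grasp_force: 39.3
clock: 22.68
position: [0.5835, 0.2023, 0.2682]
tcp_rot: [[-0.897, 0.441, -0.004], [0.441, 0.897, -0.001], [0.003, -0.002, -1.0]]
ft_force: [-0.4, -0.8, -0.2]
gripper_width: 0.0306
grasp_force: 39.7
shift mm [-115.8 -300.8   -1.4] rz 20.1 clock 22.675 tilt 0.22
```

```bash
python3 -m creep '[[[-0.005,-0.015,0],[0,0,1],0],[[-0.017,-0.045,0],[0,0,3],0],[[-0.03,-0.08,0],[0,0,5],0],[[-0.046,-0.12,0],[0,0,8],0],[[-0.062,-0.16,0],[0,0,11],0],[[-0.077,-0.2,0],[0,0,14],0],[[-0.093,-0.24,0],[0,0,17],0],[[-0.108,-0.28,0],[0,0,19],0],[[-0.116,-0.301,0],[0,0,20.1],0],[[-0.116,-0.301,0],[0,0,20.1],0],[[-0.116,-0.301,0],[0,0,20.1],0],[[-0.116,-0.301,0],[0,0,20.1],0],[[-0.116,-0.301,0],[0,0,20.1],0],[[-0.116,-0.301,0],[0,0,20.1],0]]'
python3 -c "
from h import *
body(); to(.5547,-.1188,.095,43.7)"
```

```text
clock: 24.42
position: [0.5559, -0.1182, 0.2703]
tcp_rot: [[-0.692, 0.722, 0.0], [0.722, 0.692, 0.0], [0.0, 0.0, -1.0]]
ft_force: [-0.5, -0.4, 0.2]
gripper_width: 0.0306
grasp_force: 39.7
0.02 361 x 0.0002 y -0.0008
0.03 306 x 0.0001 y -0.0007
0.04 259 x 0.0001 y -0.0006
0.05 222 x -0.0002 y -0.0007
0.06 196 x 0.0 y -0.0007
shift mm [  0.5  -1.2 175.3] rz 0.1 clock 24.475 tilt 0.01
```

```bash
python3 -m creep '[[[0.0005,-0.001,0.04],[0,0,0.1],0],[[0.0005,-0.001,0.08],[0,0,0.1],0],[[0.0005,-0.001,0.1],[0,0,0.1],0],[[0.0005,-0.001,0.11],[0,0,0.1],0],[[0.0005,-0.001,0.125],[0,0,0.1],0],[[0.0005,-0.001,0.14],[0,0,0.1],0],[[0.0005,-0.001,0.155],[0,0,0.1],0],[[0.0005,-0.001,0.165],[0,0,0.1],0],[[0.0005,-0.001,0.175],[0,0,0.1],0],[[0.0005,-0.001,0.175],[0,0,0.1],0],[[0.0005,-0.001,0.175],[0,0,0.1],0]]'
```

```text
clock: 25.85
position: [0.5548, -0.1191, 0.0954]
tcp_rot: [[-0.69, 0.724, 0.0], [0.724, 0.69, 0.0], [-0.0, 0.0, -1.0]]
ft_force: [-0.2, -0.2, 0.3]
gripper_width: 0.0308
grasp_force: 39.9
```

```bash
python3 -m creep '[[[0,0,0.001],[0,0,0],0],[[0,0,0.001],[0,0,0],0.6],[[0,0,0],[0,0,0],1],[[0,0,0],[0,0,0],1],[[0,0,0],[0,0,0],1],[[0,0,-0.04],[0,0,0],1],[[0,0,-0.1],[0,0,0],1],[[0,0,-0.16],[0,0,0],1],[[0,0,-0.175],[0,0,0],1],[[0,0,-0.175],[0,0,0],1],[[0,0,-0.175],[0,0,0],1]]'
python3 -c "
from h import *
o=caps(); to(.6292,.1795,.27,63.8,o)"
```

```text
clock: 27.22
position: [0.5541, -0.1189, 0.2689]
tcp_rot: [[-0.69, 0.724, -0.002], [0.724, 0.69, 0.001], [0.002, -0.001, -1.0]]
ft_force: [-0.1, -0.6, -0.9]
gripper_width: 0.0854
grasp_force: 0.0
[255. 219.] 763 z 0.1007 [ 589.4 -155.2]
[254. 182.] 954 z 0.1237 [ 554.1 -120.2]
[255. 269.] 794 z 0.1238 [ 623.  -190.6]
shift mm [164.2 260.2  -1.1] rz -20.2 clock 27.225 tilt 0.13
```

Three are seated. Last: vent.

```bash
python3 -m creep '[[[0.02,0.032,0],[0,0,-3],1],[[0.045,0.071,0],[0,0,-6],1],[[0.07,0.111,0],[0,0,-9],1],[[0.095,0.15,0],[0,0,-12],1],[[0.12,0.19,0],[0,0,-15],1],[[0.145,0.23,0],[0,0,-18],1],[[0.164,0.26,-0.001],[0,0,-20.2],1],[[0.164,0.26,-0.001],[0,0,-20.2],1],[[0.164,0.26,-0.001],[0,0,-20.2],1],[[0.164,0.26,-0.001],[0,0,-20.2],1],[[0.164,0.26,-0.001],[0,0,-20.2],1]]'
python3 -c "
from h import *
o=caps(); to(.6292,.1795,.093,63.8,o)"
```

```text
clock: 28.65
position: [0.6297, 0.1779, 0.2714]
tcp_rot: [[-0.897, 0.443, -0.0], [0.443, 0.897, -0.0], [0.0, -0.0, -1.0]]
ft_force: [0.3, 0.4, -0.1]
gripper_width: 0.0856
grasp_force: 0.0
[255. 179.] 941 z 0.1238 [629.3 179.3]
shift mm [  1.2   1.2 178.4] rz -0.1 clock 28.65 tilt 0.0
```

```bash
python3 -m creep '[[[0.001,0.001,0.05],[0,0,0],1],[[0.001,0.001,0.1],[0,0,0],1],[[0.001,0.001,0.15],[0,0,0],1],[[0.001,0.001,0.178],[0,0,0],1],[[0.001,0.001,0.178],[0,0,0],1],[[0.001,0.001,0.178],[0,0,0],1],[[0.001,0.001,0.178],[0,0,0],0.2],[[0.001,0.001,0.178],[0,0,0],0],[[0.001,0.001,0.178],[0,0,0],0],[[0.001,0.001,0.178],[0,0,0],0],[[0.001,0.001,0.178],[0,0,0],0],[[0.001,0.001,0.178],[0,0,0],0]]' 40
python3 -m creep '[[[0,0,-0.03],[0,0,0],0],[[0,0,-0.06],[0,0,0],0],[[0,0,-0.11],[0,0,0],0],[[0,0,-0.177],[0,0,0],0],[[0,0,-0.177],[0,0,0],0],[[0,0,-0.177],[0,0,0],0],[[0,0,-0.177],[0,0,0],0],[[0,0,-0.177],[0,0,0],0]]'
python3 -c "
from h import *
to(.5204,-.0825,.27,43.7)"
```

```text
clock: 30.2
position: [0.63, 0.1803, 0.0941]
tcp_rot: [[-0.897, 0.441, 0.002], [0.441, 0.897, 0.0], [-0.001, 0.001, -1.0]]
ft_force: [-0.5, -1.0, 5.9]
gripper_width: 0.0307
grasp_force: 39.3
clock: 31.2
position: [0.6284, 0.1802, 0.2682]
tcp_rot: [[-0.897, 0.441, -0.004], [0.441, 0.897, -0.001], [0.003, -0.002, -1.0]]
ft_force: [-0.3, -0.4, -0.3]
gripper_width: 0.0305
grasp_force: 39.7
shift mm [ -19.  -283.4   -1.2] rz 20.1 clock 31.2 tilt 0.22
```

```bash
python3 -m creep '[[[-0.001,-0.015,0],[0,0,1],0],[[-0.003,-0.045,0],[0,0,3],0],[[-0.005,-0.08,0],[0,0,6],0],[[-0.008,-0.12,0],[0,0,9],0],[[-0.011,-0.16,0],[0,0,12],0],[[-0.013,-0.2,0],[0,0,15],0],[[-0.016,-0.24,0],[0,0,18],0],[[-0.018,-0.27,0],[0,0,19.5],0],[[-0.019,-0.2835,0],[0,0,20.1],0],[[-0.019,-0.2835,0],[0,0,20.1],0],[[-0.019,-0.2835,0],[0,0,20.1],0],[[-0.019,-0.2835,0],[0,0,20.1],0],[[-0.019,-0.2835,0],[0,0,20.1],0],[[-0.019,-0.2835,0],[0,0,20.1],0]]'
python3 -c "
from h import *
body(); to(.5204,-.0825,.095,43.7)"
```

```text
clock: 32.95
position: [0.5215, -0.0821, 0.2703]
tcp_rot: [[-0.692, 0.722, 0.0], [0.722, 0.692, 0.0], [0.0, 0.0, -1.0]]
ft_force: [0.3, 0.6, -0.2]
gripper_width: 0.0306
grasp_force: 39.7
0.02 366 x 0.0002 y -0.0007
0.03 308 x 0.0002 y -0.0008
0.04 255 x 0.0003 y -0.0007
0.05 224 x -0.0001 y -0.0005
0.06 198 x -0.0001 y -0.0007
shift mm [  0.5  -0.9 175.3] rz 0.0 clock 33.0 tilt 0.01
```

```bash
python3 -m creep '[[[0.0005,-0.0008,0.04],[0,0,0.1],0],[[0.0005,-0.0008,0.08],[0,0,0.1],0],[[0.0005,-0.0008,0.1],[0,0,0.1],0],[[0.0005,-0.0008,0.11],[0,0,0.1],0],[[0.0005,-0.0008,0.125],[0,0,0.1],0],[[0.0005,-0.0008,0.14],[0,0,0.1],0],[[0.0005,-0.0008,0.155],[0,0,0.1],0],[[0.0005,-0.0008,0.165],[0,0,0.1],0],[[0.0005,-0.0008,0.175],[0,0,0.1],0],[[0.0005,-0.0008,0.175],[0,0,0.1],0],[[0.0005,-0.0008,0.175],[0,0,0.1],0]]'
```

```text
clock: 34.38
position: [0.5205, -0.0827, 0.0954]
tcp_rot: [[-0.69, 0.724, 0.0], [0.724, 0.69, 0.0], [-0.0, 0.0, -1.0]]
ft_force: [-0.2, 0.4, 0.1]
gripper_width: 0.0303
grasp_force: 39.9
```

```bash
python3 -m creep '[[[0,0,0.001],[0,0,0],0],[[0,0,0.001],[0,0,0],0.6],[[0,0,0],[0,0,0],1],[[0,0,0],[0,0,0],1],[[0,0,0],[0,0,0],1],[[0,0,-0.04],[0,0,0],1],[[0,0,-0.1],[0,0,0],1],[[0,0,-0.16],[0,0,0],1],[[0,0,-0.175],[0,0,0],1],[[0,0,-0.175],[0,0,0],1],[[0,0,-0.175],[0,0,0],1],[[0,0,-0.175],[0,0,0],1]]'
python3 -c "
from h import *
o=caps('w4')"
```

```text
clock: 35.88
position: [0.5195, -0.0824, 0.2686]
tcp_rot: [[-0.69, 0.724, -0.003], [0.724, 0.69, 0.001], [0.003, -0.002, -1.0]]
ft_force: [-0.5, -0.7, -0.6]
gripper_width: 0.0858
grasp_force: 0.0
[255. 259.] 696 z 0.1006 [ 589.3 -155. ]
[255. 289.] 176 z 0.0972 [ 621.7 -188.9]
[254. 182.] 957 z 0.1239 [519.6 -83.7]
[254. 228.] 864 z 0.1237 [ 554.1 -120.2]
[255. 308.] 724 z 0.1238 [ 623.2 -189.7]
```

View pics/w4.png

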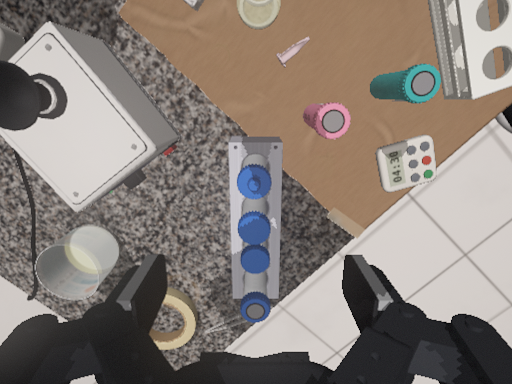

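All four tubes stand in their wells: vent (254,182), flat (254,228), short (255,259), septum (255,308). Handing in.

```bash
python3 -c "
from plant import arm
print(arm.job_done())"
```

```text
the job is handed in; nothing more can be done
None
```

All four tubes were moved one at a time and stand in the heating block in their rack order (septum, short, flat and vent in wells 1–4); the job was handed in at about 36 s, with no verdict returned.

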